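Tension the belt sander and hold its drive cover shut

TASK

Get the bench sander ready: wind its sprung belt-tension key clockwise, a part-turn at a time, until it comes to its stop; then turn the quarter-turn fastener on the drive cover until its slot lines up with the two ridges on the cover, and press the cover down flush on its frame. The cover springs up if let go, so finish while still holding it firmly pressed shut (I will pin it), and leave the other things lying on and around the machine where they are.

Things in the scene. Friction and masses are not known exactly. Their poses are not given: they have to be found in the camera images.
- sander: grey cast bench belt sander, fixed. Origin: centre of the underside of its 200 (x) x 360 (y) mm casting, at bench level; x points from its front (robot's side) to its far side, y to its left, z up. The deck is 75 mm above the bench; the belt bed, up to 118 mm high, fills x = 100 to 220 mm at the far side. The drive cover is on the right half of the deck, the tension key on the left half.
- tension_key (a joint): turn of the belt-tension key (rad): 0 is slack, it grows clockwise seen from above, and the hard stop (fully wound) is at 2.5. It starts between 0 and 0.6. Winding takes 0.07 to 0.12 N m; a brake holds the key wherever it is let go.
- key_grip (a point): on the upright axis of the tension key, a plain steel wing key, at its wing's mid height (104 mm above the bench; x = -10, y = 110 mm on the sander). The wing is 44 mm long (x axis of this point), 8 mm thick (y axis) and 28 mm tall, from 90 to 118 mm above the bench. It turns with the key; at joint value 0 the wing lies along the sander's x.
- fastener (a joint): turn of the quarter-turn fastener (rad), growing counter-clockwise seen from above: 0 is aligned (slot and wing along the two ridges, the cover's front-to-back line). Starts between 0.8 and 1.45: turn clockwise to 0. No stop at 0 (overruns to -0.5); about 0.05 N m of friction. The cover can go fully down only with it within about 0.2 of 0; else it stops about 8 mm high at the fastener.
- fastener_grip (a point): on the fastener's axis at its wing's mid height: a dark steel wing 40 mm long (x axis of this point), 11 mm thick (y axis), 28 mm tall, a slot along its top, its foot 8 mm above the cover's upper face; this point is 22 mm above that face, 120 mm in front of the hinge (x = -50, y = -70 mm on the sander), 113 mm above the bench with the cover shut, 12 mm more when sprung up.
- cover: plain aluminium drive cover, 165 mm front to back, 144 mm wide, 6 mm thick. Origin: middle of its far edge, the hinge, at the underside (85 mm above the bench; x = 70, y = -70 mm on the sander); the plate extends to its own -x. A spring holds it 0.1 rad open; pressing it shut at the fastener takes about 8 N. No latch. Two dark ridges 35 mm in front of and behind the fastener mark the aligned line.
- cover_front (a point): middle of the cover's upper face 10 mm from its front edge, 155 mm from the hinge: 91 mm above the bench when the cover is flush on its frame, about 106 mm when it is sprung up.
- strip: bystander: wooden strip 90 x 14 x 10 mm lying on the deck between the cover and the key; origin centre of its underside.
- tin: bystander: small round steel tin, 36 mm across, 28 mm high, on the far left corner of the deck; origin centre of its underside.
- sanding_block: bystander: cork sanding block 112 x 62 x 36 mm on the bench to the right of the sander; origin centre of its underside.
- rasp: bystander: rasp, 310 mm long with a black handle, 26 mm high, on the bench to the left of the sander; origin under the joint of blade and handle.
- offcut: bystander: pale wood offcut 50 x 100 x 22 mm on the bench in front of the sander; origin centre of its underside.
- mallet: bystander: small hammer on the bench left of the rasp; origin under it.
- glue_jar: bystander: jar 64 mm across, 80 mm high, on the bench in front of the right half of the sander; origin centre of its underside.

How it is judged:
On the way, in this order (a step that is already met when the one before it is completed fails the run):
1. the belt-tension key is wound clockwise to its stop (value of joint tension_key above 2.35 rad), for 0.2 s.
2. the fastener is turned until its slot lines up with the ridges (value of joint fastener between -0.18 and 0.18 rad), for 0.2 s.
3. the robot presses the cover flush on its frame (z of cover_front in the frame of sander below 0.0945 m and contact force between any of the fingers, the arm and cover above 3 N), for 0.2 s.
At the end, for the whole second after the job is handed in: The robot is still pressing or holding the cover (more than 3 N of contact), the cover is flush on its frame (front edge within 3.5 mm of shut), the fastener's slot is within 0.18 rad of the ridges, and the tension key is within 0.2 rad of its fully wound stop (all of step 2 and all of step 3 and value of joint tension_key above 2.3 rad); the arm keeps its last pose, push and grip.
It fails at once if one of the loose things on or around the sander is pushed more than 40 mm from its place (distance of any of strip, tin, sanding_block, rasp, offcut, mallet, glue_jar from where it was at the start of the episode above 0.04 m).
It also fails if it takes over 58 s, if anything falls off the work surface, if the arm or the gripper's body presses on something with over 40 N, if the wrist force passes 120 N, or if a joint passes its speed limit or range.

ROBOT

A 6-joint arm with a two-finger parallel gripper is mounted at the origin on the work surface. World frame = base frame: x ahead of the robot, y to its left, z up, the work surface at z = 0. Lengths are in m, angles in rad, forces in N, time in s.
With the tool pointing down it reaches from about 0.225 to 0.875 m from the base axis. Payload 3.4 kg.
Tool frame: the origin (TCP) lies between the finger pads; the fingertips stand 8 mm ahead of it and the grasp point (between the pads) lies 11 mm behind it; z points along the fingers, y is the line along which they close (so a half turn about z gives the same grasp; the last joint's range is limited). The gripper opens to 85 mm and grips with 20 to 120 N. Pads are 22 mm wide; open, the fingers measure 114 mm over their backs; the gripper's body (76 mm by 85 mm) begins 54 mm behind the grasp point. The pads swing forward as they close: fully open they stand 13 mm farther back than shut.
Start: joints at [1.167, 0.276, 1.505, -0, 1.361, -0.121], TCP at [0.16, 0.552, 0.239] pointing down, gripper open.
Joint ranges: [-2.89, 2.89], [-0.75, 2.08], [0.22, 2.7], [-1.18, 4.32], [0.11, 2.71], [-2.7, 2.7]. Speed limits (rad/s): [2.57, 2.57, 3.14, 3.14, 3.14, 3.14].

INTERFACE

Orientations are given as a unit quaternion [w, x, y, z].
In Python, from rig import manip gives the robot as it stands.
- The arm moves only by the tool move_arm, never from a script. Its argument "deltas" is a list that holds one entry, the list of rows, each a list of 5 numbers: the shift along the tool's x, y, z normalised to -1 to 1, where 1 is 80 cm, then the turn about the tool's z normalised to -1 to 1, where 1 is 120 degrees, then the closure, from -1 (fully open) to 1 (shut). In form: [[[tx, ty, tz, twist, grip], ...]]. A call has 1 to 12 rows; each row is the pose to reach, as a shift and turn from the pose commanded when the call began, along the tool's axes at that moment; what a row does not reach only later rows make up. A row lasts 1/10 s, in which the tool goes at most 50 mm and 8.59 degrees, less where a joint would pass 70% of its speed; a pose out of reach is approached as far as the arm can. A call with a number of a shift or a turn outside -1 to 1 is refused whole. A call with a gripper value outside its range is refused whole. The fingers move at their own pace and stop on an object; "squeeze" is the grip in N (left out, the last holds). Time passes only in rows, so rows that repeat a pose let the fingers close. It gives the time, the measured TCP pose, the force, the opening and the grip force at its end, in the units of the state.
- manip.get_state(): the state, without advancing time (a new reading comes with each control period).
- manip.get_image(name): name is "side" or "top"; returns the picture (400x640x3 uint8, red, green, blue); there is no depth.
- manip.camera_params(name): a dict with "fx", "fy", "cx", "cy" (pixels), "R" (3x3) and "t" (3): a world point X has camera coordinates R X + t. Camera axes: x right, y down, z forward; pixel columns grow to the right and rows downward; lengths in m; the calibration is good to about 2 mm. A picture is of the moment at which its call begins. camera_params takes no time and is no camera call.
- manip.sign_off(): hands the job in; it is judged then, once.
The state is a dict: "clock": time; "qpos": joint angles; "qd": joint speeds; "effort": joint torques, N m; "position": TCP position; "ee_rot": TCP orientation; "contact_force": force on the tool from outside, world axes, zero at the start; "moment": the same for the moment, N m; "width": finger opening in m; "gripper_force": force on a finger pad.
Only numpy, scipy, OpenCV 4.12 (cv2) and the standard library are available. Lean on these libraries where they do the work, as an engineer would, in place of code of your own. Each camera call takes 0.05 s, during which the arm holds its last target. There are 200 camera calls.

## Working session

There is one attempt and no reset: what is moved stays moved. The work goes in short steps, Python scripts to look and compute and a tool call to move; the robot and the scene stay as the last step left them, time stands still between calls to the robot, and variables do not carry over. Pictures are saved under pics/ and viewed, at most 10 in all, crops included, and the job is handed in when it is done.

Besides the shell and the picture viewer there is one more tool, called after "Request:" as name([rows], argument=value, ...), one row to a line, values as JSON. move_arm: Moves the arm, as the interface text tells. Scaled input: -1 to 1 covers 80 cm each way for a shift and 120 degrees each way for a turn. Its arguments: {"type":"object","properties":{"deltas":{"type":"array","items":{"type":"array","items":{"type":"array","items":{"type":"number","minimum":-1,"maximum":1}}}},"squeeze":{"type":"number"}},"required":["deltas"]}

```bash
mkdir -p pics; python3 - <<'E'
from rig import manip
import cv2,numpy as np
for n in ("top","side"):
    im=manip.get_image(n); cv2.imwrite(f"pics/{n}0.png",im[:,:,::-1]); p=manip.camera_params(n)
    print(n,{k:np.round(v,4).tolist() for k,v in p.items()})
s=manip.get_state();print(s)
E
```

```text
top {'fx': 399.063, 'fy': 399.063, 'cx': 316.3343, 'cy': 194.0365, 'R': [[-0.0054, -0.9999, 0.0091], [-0.9898, 0.0041, -0.1422], [0.1421, -0.0098, -0.9898]], 't': [0.1226, 0.5363, 0.978]}
side {'fx': 421.1757, 'fy': 421.1757, 'cx': 321.5857, 'cy': 191.5916, 'R': [[0.8728, -0.4881, -0.0004], [-0.3208, -0.5729, -0.7543], [0.3679, 0.6584, -0.6566]], 't': [-0.4032, 0.3069, 0.8169]}
{'clock': 0.1, 'qpos': array([ 1.16702046e+00,  2.76541258e-01,  1.50603211e+00,  2.40417812e-05,
        1.36069270e+00, -1.21011358e-01]), 'qd': array([-0.00132455, -0.00161911, -0.0049366 ,  0.00108243, -0.0008235 ,
       -0.00205037]), 'effort': array([ 2.90331664e-04, -4.17704129e+01, -2.46403188e+01, -2.78830748e-04,
        5.95549282e-03, -1.77527215e-05]), 'position': array([0.16025071, 0.55173336, 0.23851059]), 'ee_rot': array([-2.28388358e-04,  1.40914155e-01,  9.90021465e-01, -8.05020283e-04]), 'contact_force': array([-0.76447009, -0.16667512,  0.08991441]), 'moment': array([-0.03612351, -0.0077649 ,  0.0482778 ]), 'gripper_force': 0.0, 'width': 0.08505734394496528}
```

View pics/top0.png

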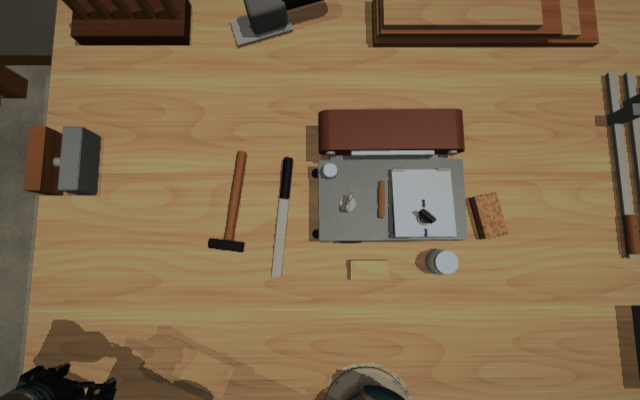

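View pics/side0.png

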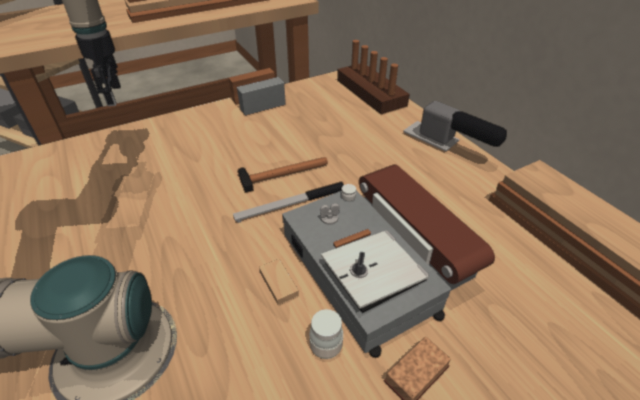

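The top view shows the key at about (348,202), the fastener at (427,216) and the strip at (381,199). The side view shows the key at (330,212) and the fastener at (361,262). I'll enlarge both.

```bash
python3 - <<'E'
import cv2
a=cv2.imread("pics/top0.png")[145:250,310:470]
b=cv2.imread("pics/side0.png")[190:320,280:440]
cv2.imwrite("pics/c1.png",cv2.resize(a,None,fx=5,fy=5,interpolation=cv2.INTER_CUBIC))
cv2.imwrite("pics/c2.png",cv2.resize(b,None,fx=4.5,fy=4.5,interpolation=cv2.INTER_CUBIC))
E
```

```text
(no output)
```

View pics/c1.png

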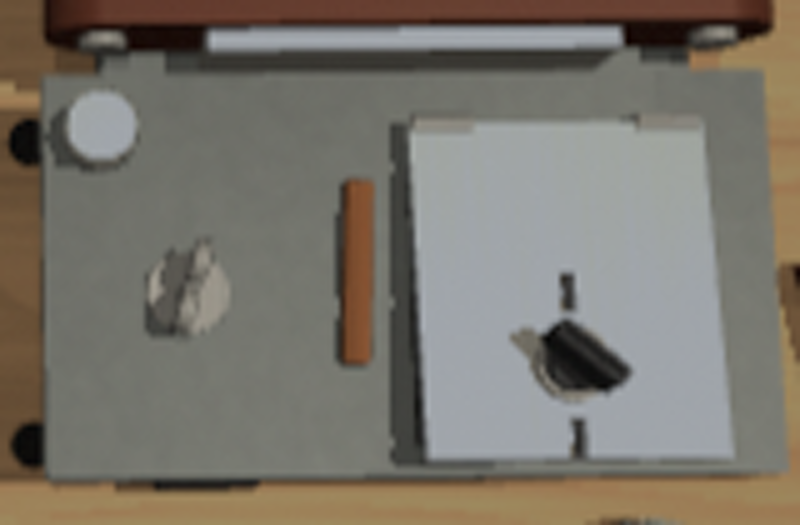

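View pics/c2.png

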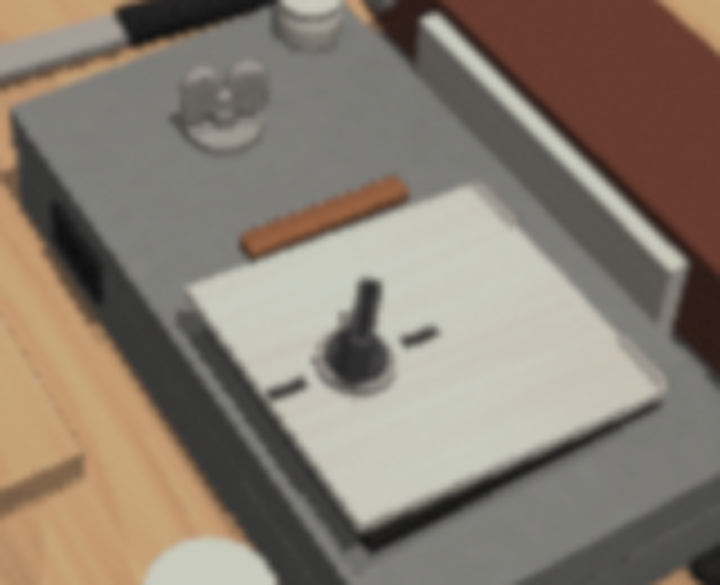

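The enlarged top crop shows the deck corners at (42,72), (762,72), (787,470) and (48,480), the key wing running from (203,243) to (187,330), and the fastener wing top from (553,335) to (620,382). The side crop shows the same wings standing upright. Next I'll cast rays.

```bash
cat > h.py <<'E'
from rig import manip
import numpy as np
def ray(n,uv,z):
    p=manip.camera_params(n);R=np.array(p["R"]);t=np.array(p["t"])
    c=-R.T@t;d=R.T@np.array([(uv[0]-p["cx"])/p["fx"],(uv[1]-p["cy"])/p["fy"],1]);return c+d*(z-c[2])/d[2]
def pix(n,X):
    p=manip.camera_params(n);q=np.array(p["R"])@X+p["t"];return np.array([p["fx"]*q[0]/q[2]+p["cx"],p["fy"]*q[1]/q[2]+p["cy"]])
E
python3 - <<'E'
from h import *
T=lambda u,v:(310+u/5,145+v/5)
S=lambda u,v:(280+u/4.5,190+v/4.5)
L=np.array([[100,180],[100,-180],[-100,-180],[-100,180]])/1e3
img=np.array([ray("top",T(*q),.075)[:2] for q in [(42,72),(762,72),(787,470),(48,480)]])
print(img.round(4))
c=img.mean(0);A=img-c
th=np.arctan2((L[:,0]*A[:,1]-L[:,1]*A[:,0]).sum(),(L*A).sum());R=np.array([[np.cos(th),-np.sin(th)],[np.sin(th),np.cos(th)]])
print("sander",c,th,"res",(A-L@R.T).round(4).tolist())
for n,p in dict(key=(-.01,.11),fast=(-.05,-.07)).items():print(n,c+R@p)
print("side deck corners",[ray("side",S(*q),.075).round(4) for q in [(15,108)]],"exp",c+R@[-.1,.18])
k=[ray("top",T(*q),.118)[:2] for q in [(203,243),(187,330)]];print("key ends",k,np.mean(k,0),k[0]-k[1])
f=[ray("top",T(*q),.139)[:2] for q in [(567,322),(540,345),(608,390),(630,372)]];print("fast",np.array(f).round(4),np.mean(f,0))
r=[ray("top",T(*q),.10)[:2] for q in [(567,292),(578,438)]];print("ridges",r)
k=[ray("side",S(*q),.118)[:2] for q in [(198,66),(252,62)]];print("key side",k,np.mean(k,0))
f=ray("side",S(370,282),.139);print("fast side",f)
E
```

```text
[[ 0.6184  0.1148]
 [ 0.6172 -0.2438]
 [ 0.4201 -0.2446]
 [ 0.4171  0.1132]]
sander [ 0.51818308 -0.0651164 ] 0.0033217987353810143 res [[0.0008, -0.0004], [-0.0016, 0.0009], [0.0013, 0.0008], [-0.0005, -0.0014]]
key [0.50781774 0.04484977]
fast [ 0.46841588 -0.13528211]
side deck corners [array([0.4199, 0.1096, 0.075 ])] exp [0.41758571 0.11455042]
key ends [array([0.52605255, 0.04050372]), array([0.48512909, 0.04868737])] [0.50559082 0.04459555] [ 0.04092347 -0.00818366]
fast [[ 0.4859 -0.1231]
 [ 0.4754 -0.1103]
 [ 0.4548 -0.1404]
 [ 0.4629 -0.1508]] [ 0.46976894 -0.13115026]
ridges [array([ 0.50431587, -0.13463141]), array([ 0.43489486, -0.13680686])]
key side [array([0.49661114, 0.0505342 ]), array([0.52188001, 0.03979275])] [0.50924557 0.04516348]
fast side [ 0.48272605 -0.12531276  0.139     ]
```

```bash
cat >> h.py <<'E'
def go(x,y,z,a):
    s=manip.get_state();w,qx,qy,qz=s["ee_rot"]
    from scipy.spatial.transform import Rotation as Ro
    M=Ro.from_quat([qx,qy,qz,w]).as_matrix();d=M.T@(np.array([x,y,z])-s["position"])
    cur=np.degrees(np.arctan2(M[1,0],M[0,0]));tw=-((a-cur+180)%360-180)
    print("clock",s["clock"],"pos",s["position"].round(4),"xang",cur.round(2),"q6",s["qpos"][5].round(2),"F",s["contact_force"].round(1),"M",s["moment"].round(2),"w",round(s["width"],4))
    print("row",(d/.8).round(4),(tw/120).round(4))
E
python3 -c "
from h import *
go(.5075,.0448,.2,168.7)"
```

```text
clock 0.1 pos [0.1603 0.5517 0.2385] xang 163.8 q6 -0.12 F [-0.8 -0.2  0.1] M [-0.04 -0.01  0.05] w 0.0851
row [-0.5936 -0.4873  0.0488] -0.0408
```

Request:
move_arm([
  [[-0.5936, -0.4873, 0.0488, -0.0408, -1], [-0.5936, -0.4873, 0.0488, -0.0408, -1], [-0.5936, -0.4873, 0.0488, -0.0408, -1], [-0.5936, -0.4873, 0.0488, -0.0408, -1], [-0.5936, -0.4873, 0.0488, -0.0408, -1], [-0.5936, -0.4873, 0.0488, -0.0408, -1], [-0.5936, -0.4873, 0.0488, -0.0408, -1], [-0.5936, -0.4873, 0.0488, -0.0408, -1], [-0.5936, -0.4873, 0.0488, -0.0408, -1], [-0.5936, -0.4873, 0.0488, -0.0408, -1], [-0.5936, -0.4873, 0.0488, -0.0408, -1], [-0.5936, -0.4873, 0.0488, -0.0408, -1]],
])

```text
clock: 1.3
position: [0.4994, 0.0563, 0.2009]
ee_rot: [-0.0, 0.099, 0.995, 0.0]
contact_force: [0.9, 1.3, 0.4]
width: 0.0856
gripper_force: 0.0
```

```bash
python3 -c "
from h import *
go(.5075,.0448,.15,168.7)"
```

```text
clock 1.3 pos [0.4994 0.0563 0.2009] xang 168.66 q6 -1.4 F [0.9 1.3 0.4] M [ 0.04 -0.08  0.  ] w 0.0856
row [-0.0127 -0.0121  0.0636] -0.0003
```

Request:
move_arm([
  [[-0.0127, -0.0121, 0.0636, 0, -1], [-0.0127, -0.0121, 0.0636, 0, -1], [-0.0127, -0.0121, 0.0636, 0, -1]],
])

```text
clock: 1.6
position: [0.5056, 0.0466, 0.1491]
ee_rot: [-0.002, 0.099, 0.995, 0.0]
contact_force: [-1.3, -0.0, 0.4]
width: 0.0855
gripper_force: 0.0
```

```bash
python3 -c "
from h import *
go(.5075,.0448,.095,168.7)"
```

```text
clock 1.6 pos [0.5056 0.0466 0.1491] xang 168.63 q6 -1.42 F [-1.3 -0.   0.4] M [-0.04 -0.05 -0.04] w 0.0855
row [-0.0031 -0.0018  0.0676] -0.0006
```

Request:
move_arm([
  [[-0.002, -0.001, 0.0676, 0, -1], [-0.002, -0.001, 0.0676, 0, -1], [-0.002, -0.001, 0.0676, 0, -1]],
])

```text
clock: 1.9
position: [0.5077, 0.0466, 0.0969]
ee_rot: [-0.001, 0.098, 0.995, 0.0]
contact_force: [0.6, 0.2, -0.1]
width: 0.0852
gripper_force: 0.0
```

```bash
python3 - <<'E'
from h import *
import cv2
go(.5075,.0448,.095,168.7)
a=manip.get_image("top")[145:250,310:430];b=manip.get_image("side")[170:275,270:390]
cv2.imwrite("pics/d1.png",cv2.resize(np.hstack([a,b])[:,:,::-1],None,fx=3.3,fy=3.3,interpolation=cv2.INTER_CUBIC))
E
```

```text
clock 1.9 pos [0.5077 0.0466 0.0969] xang 168.78 q6 -1.42 F [ 0.6  0.2 -0.1] M [ 0.03 -0.03  0.03] w 0.0852
row [-0.0002 -0.0023  0.0024] 0.0007
```

View pics/d1.png

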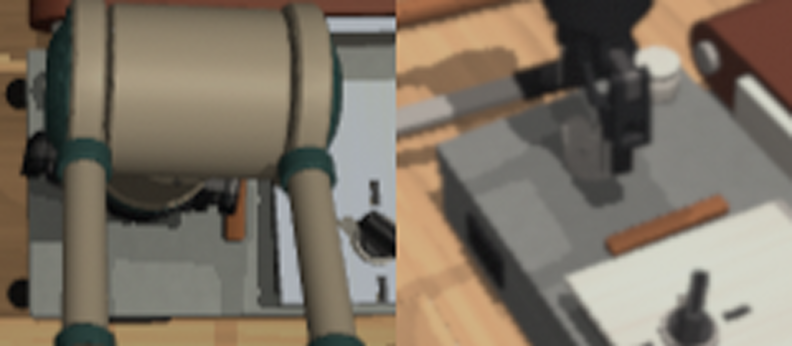

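The gripper straddles the key and is clear of the strip and the tin: in the side half the near finger is at (620,130), the strip at (665,225). Next I close on the wing.

Request:
move_arm([
  [[0, -0.002, 0.002, 0, 1], [0, -0.002, 0.002, 0, 1], [0, -0.002, 0.002, 0, 1], [0, -0.002, 0.002, 0, 1], [0, -0.002, 0.002, 0, 1], [0, -0.002, 0.002, 0, 1], [0, -0.002, 0.002, 0, 1]],
], squeeze=60)

```text
clock: 2.7
position: [0.5082, 0.0442, 0.095]
ee_rot: [0.0, 0.099, 0.995, 0.0]
contact_force: [-1.3, -0.1, 4.0]
width: 0.009
gripper_force: 58.6
```

```bash
python3 -c "
from h import *
go(.5075,.0448,.095,168.7)"
```

```text
clock 2.7 pos [0.5082 0.0442 0.095 ] xang 168.67 q6 -1.42 F [-1.3 -0.1  4. ] M [ 0.2   0.13 -0.05] w 0.009
row [0.001  0.0006 0.0001] -0.0002
```

Request:
move_arm([
  [[0, 0, 0, 0.07, 1], [0, 0, 0, 0.14, 1], [0, 0, 0, 0.21, 1], [0, 0, 0, 0.28, 1], [0, 0, 0, 0.35, 1], [0, 0, 0, 0.42, 1], [0, 0, 0, 0.49, 1], [0, 0, 0, 0.56, 1], [0, 0, 0, 0.63, 1], [0, 0, 0, 0.7, 1], [0, 0, 0, 0.75, 1], [0, 0, 0, 0.75, 1]],
])

```text
clock: 3.9
position: [0.5058, 0.0427, 0.095]
ee_rot: [-0.0, 0.773, 0.634, -0.003]
contact_force: [-6.0, -4.8, 8.9]
width: 0.0089
gripper_force: 60.0
```

```bash
python3 -c "
from h import *
go(.5075,.0448,.095,36.8)"
```

```text
clock 3.9 pos [0.5058 0.0427 0.095 ] xang 78.68 q6 0.15 F [-6.  -4.8  8.9] M [-0.71  0.86  0.01] w 0.0089
row [ 0.003   0.0015 -0.    ] 0.349
```

Request:
move_arm([
  [[0, 0, 0, 0.07, 1], [0, 0, 0, 0.14, 1], [0, 0, 0, 0.21, 1], [0, 0, 0, 0.28, 1], [0, 0, 0, 0.33, 1], [0, 0, 0, 0.35, 1], [0, 0, 0, 0.365, 1], [0, 0, 0, 0.365, 1], [0, 0, 0, 0.365, 1]],
])

```text
clock: 4.8
position: [0.5046, 0.0435, 0.0949]
ee_rot: [-0.0, 0.954, 0.301, -0.004]
contact_force: [-7.6, -1.5, 11.5]
width: 0.0091
gripper_force: 59.4
```

```bash
python3 -c "
from h import *
go(.5075,.0448,.095,36.8)"
```

```text
clock 4.8 pos [0.5046 0.0435 0.0949] xang 34.99 q6 0.91 F [-7.6 -1.5 11.5] M [-0.27  1.28  0.24] w 0.0091
row [ 0.0039  0.0007 -0.0001] -0.0151
```

Request:
move_arm([
  [[0, 0, 0, 0.02, 1], [0, 0, 0, 0.04, 1], [0, 0, 0, 0.05, 1], [0, 0, 0, 0.05, 1], [0, 0, 0, 0.05, 1]],
])

```text
clock: 5.3
position: [0.5045, 0.0436, 0.095]
ee_rot: [-0.0, 0.968, 0.251, -0.004]
contact_force: [-6.8, -0.9, 10.0]
width: 0.009
gripper_force: 60.5
```

```bash
python3 -c "
from h import *
go(.5075,.0448,.095,36.8)"
```

```text
clock 5.3 pos [0.5045 0.0436 0.095 ] xang 29.04 q6 1.02 F [-6.8 -0.9 10. ] M [-0.17  1.27  0.48] w 0.009
row [ 0.004   0.0005 -0.0001] -0.0647
```

Request:
move_arm([
  [[0, 0, 0, 0, -1], [0, 0, 0, 0, -1], [0, 0, 0, 0, -1], [0, 0, 0, 0, -1], [0, 0, 0, 0, -1], [0, 0, -0.06, 0, -1], [0, 0, -0.1, 0, -1], [0, 0, -0.12, 0, -1]],
])

```text
clock: 6.1
position: [0.5098, 0.044, 0.1937]
ee_rot: [0.001, 0.968, 0.249, 0.002]
contact_force: [0.9, 0.3, -0.2]
width: 0.0855
gripper_force: 0.0
```

```bash
python3 -c "
from h import *
go(.4693,-.134,.2,53)"
```

```text
clock 6.1 pos [0.5098 0.044  0.1937] xang 28.9 q6 1.02 F [ 0.9  0.3 -0.2] M [ 0.05  0.02 -0.01] w 0.0855
row [-0.1517  0.1704 -0.0081] -0.2009
```

Request:
move_arm([
  [[-0.149, 0.171, 0, -0.2, -1], [-0.149, 0.171, 0, -0.2, -1], [-0.149, 0.171, 0, -0.2, -1], [-0.149, 0.171, 0, -0.2, -1], [-0.149, 0.171, 0, -0.2, -1], [-0.149, 0.171, 0, -0.2, -1], [-0.149, 0.171, 0, -0.2, -1]],
])

```text
clock: 6.8
position: [0.4699, -0.1324, 0.1906]
ee_rot: [-0.0, 0.895, 0.445, 0.0]
contact_force: [0.3, 1.3, 0.7]
width: 0.085
gripper_force: 0.0
```

```bash
python3 - <<'E'
from h import *
import cv2
go(.470,-.134,.118,53)
a=manip.get_image("top")[145:250,310:430];b=manip.get_image("side")[190:295,280:400]
cv2.imwrite("pics/d2.png",cv2.resize(np.hstack([a,b])[:,:,::-1],None,fx=3.3,fy=3.3,interpolation=cv2.INTER_CUBIC))
E
```

```text
clock 6.8 pos [ 0.4699 -0.1324  0.1906] xang 52.9 q6 0.23 F [0.3 1.3 0.7] M [ 0.01  0.01 -0.02] w 0.085
row [-0.0015  0.0014  0.0907] -0.0008
```

View pics/d2.png

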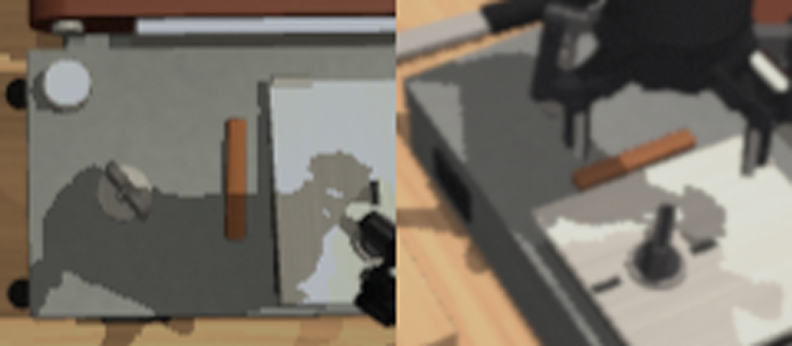

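The key wing now runs from (110,165) to (148,212), about 39°, which matches the 37° expected at the stop. The sharp torque rise agrees. The strip and tin haven't moved. Next is the fastener.

Request:
move_arm([
  [[-0.001, 0.001, 0.05, 0, -1], [-0.001, 0.001, 0.0907, 0, -1], [-0.001, 0.001, 0.0907, 0, -1], [-0.001, 0.001, 0.0907, 0, 1], [-0.001, 0.001, 0.0907, 0, 1], [-0.001, 0.001, 0.0907, 0, 1], [-0.001, 0.001, 0.0907, 0, 1], [-0.001, 0.001, 0.0907, 0, 1], [-0.001, 0.001, 0.0907, 0, 1], [-0.001, 0.001, 0.0907, 0, 1]],
], squeeze=30)

```text
clock: 7.9
position: [0.4701, -0.1346, 0.1182]
ee_rot: [0.0, 0.895, 0.445, 0.0]
contact_force: [0.6, -0.9, -2.3]
width: 0.0109
gripper_force: 33.0
```

```bash
python3 -c "
from h import *
go(.470,-.134,.118,0.2)"
```

```text
clock 7.9 pos [ 0.4701 -0.1346  0.1182] xang 52.87 q6 0.23 F [ 0.6 -0.9 -2.3] M [ 0.27  0.26 -0.07] w 0.0109
row [ 0.0005 -0.0006  0.0003] 0.4389
```

Request:
move_arm([
  [[0, 0, 0, 0.07, 1], [0, 0, 0, 0.14, 1], [0, 0, 0, 0.21, 1], [0, 0, 0, 0.28, 1], [0, 0, 0, 0.35, 1], [0, 0, 0, 0.41, 1], [0, 0, 0, 0.439, 1], [0, 0, 0, 0.439, 1], [0, 0, 0, 0.439, 1], [0, 0, 0, 0.439, 1]],
])

```text
clock: 8.9
position: [0.4709, -0.1355, 0.1186]
ee_rot: [0.001, 1.0, 0.002, 0.001]
contact_force: [2.6, -3.8, -0.4]
width: 0.0108
gripper_force: 29.3
```

```bash
python3 -c "
from h import *
go(.470,-.134,.118,0.2)"
```

```text
clock 8.9 pos [ 0.4709 -0.1355  0.1186] xang 0.29 q6 1.14 F [ 2.6 -3.8 -0.4] M [-0.81 -0.03  0.03] w 0.0108
row [-0.0011 -0.0019  0.0007] 0.0007
```

Request:
move_arm([
  [[0, 0, 0, 0, -1], [0, 0, 0, 0, -1], [0, 0, 0, 0, -1], [0, 0, 0, 0, -1], [0, 0, -0.05, 0, -1], [0, 0, -0.08, 0, -1], [-0.032, 0.05, -0.08, 0, 1], [-0.032, 0.05, -0.08, 0, 1], [-0.032, 0.05, -0.08, 0, 1], [-0.032, 0.05, -0.08, 0, 1], [-0.032, 0.05, -0.08, 0, 1], [-0.032, 0.05, -0.08, 0, 1]],
])

```text
clock: 10.1
position: [0.4447, -0.1738, 0.1818]
ee_rot: [-0.0, 1.0, 0.002, -0.0]
contact_force: [-0.3, -1.1, 0.2]
width: 0.0
gripper_force: 0.0
```

```bash
python3 - <<'E'
from h import *
import cv2
go(.445,-.175,.10,0)
a=manip.get_image("top")[145:250,340:460];b=manip.get_image("side")[190:295,300:420]
cv2.imwrite("pics/d3.png",cv2.resize(np.hstack([a,b])[:,:,::-1],None,fx=3.3,fy=3.3,interpolation=cv2.INTER_CUBIC))
E
```

```text
clock 10.1 pos [ 0.4447 -0.1738  0.1818] xang 0.28 q6 1.05 F [-0.3 -1.1  0.2] M [ 0.03 -0.03 -0.  ] w 0.0
row [0.0005 0.0016 0.1022] 0.0023
```

View pics/d3.png

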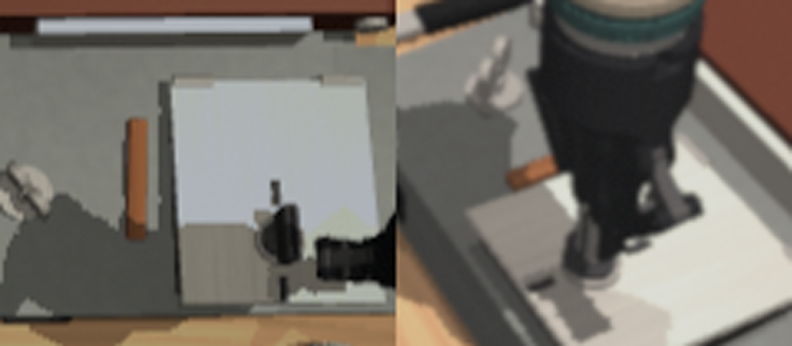

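The wing stands along the ridges, from (290,205) to (285,265), between ridge marks at (275,190) and (283,290). The closed fingers are clear to its right. Now I press.

Request:
move_arm([
  [[0, 0.0015, 0.05, 0, 1], [0, 0.0015, 0.08, 0, 1], [0, 0.0015, 0.085, 0, 1], [0, 0.0015, 0.09, 0, 1], [0, 0.0015, 0.095, 0, 1], [0, 0.0015, 0.1, 0, 1], [0, 0.0015, 0.104, 0, 1], [0, 0.0015, 0.104, 0, 1]],
])

```text
clock: 11.0
position: [0.4445, -0.1758, 0.0991]
ee_rot: [0.0, 1.0, 0.002, 0.0]
contact_force: [-3.0, 1.2, 4.0]
width: 0.0001
gripper_force: 2.2
```

```bash
python3 -c "
from h import *
go(.445,-.175,.095,0)"
```

```text
clock 11.0 pos [ 0.4445 -0.1758  0.0991] xang 0.22 q6 1.04 F [-3.   1.2  4. ] M [ 0.14  0.41 -0.  ] w 0.0001
row [ 0.0007 -0.001   0.0052] 0.0018
```

Only 4 N so far, so I press a bit further to seat the cover hard.

Request:
move_arm([
  [[0, 0, 0.002, 0, 1], [0, 0, 0.004, 0, 1], [0, 0, 0.006, 0, 1], [0, 0, 0.006, 0, 1], [0, 0, 0.006, 0, 1]],
])

```text
clock: 11.5
position: [0.4445, -0.1759, 0.098]
ee_rot: [0.001, 1.0, 0.002, 0.001]
contact_force: [-9.1, 4.1, 32.2]
width: -0.0001
gripper_force: 15.8
```

```bash
python3 -c "
from h import *
go(.445,-.175,.095,0)"
```

```text
clock 11.5 pos [ 0.4445 -0.1759  0.098 ] xang 0.23 q6 1.04 F [-9.1  4.1 32.2] M [0.75 1.62 0.04] w -0.0001
row [ 0.0006 -0.0011  0.0037] 0.0019
```

Request:
move_arm([
  [[0, 0, -0.001, 0, 1], [0, 0, -0.001, 0, 1], [0, 0, -0.001, 0, 1], [0, 0, -0.001, 0, 1]],
])

```text
clock: 11.9
position: [0.4445, -0.1758, 0.0982]
ee_rot: [0.001, 1.0, 0.002, 0.001]
contact_force: [-7.3, 3.7, 26.1]
width: 0.0003
gripper_force: 13.3
```

```bash
python3 - <<'E'
from h import *
import cv2
go(.445,-.175,.095,0)
a=manip.get_image("top")[145:250,310:470];b=manip.get_image("side")[190:295,300:420]
cv2.imwrite("pics/d4.png",cv2.resize(np.hstack([a,b])[:,:,::-1],None,fx=2.8,fy=2.8,interpolation=cv2.INTER_CUBIC))
E
```

```text
clock 11.9 pos [ 0.4445 -0.1758  0.0982] xang 0.23 q6 1.04 F [-7.3  3.7 26.1] M [ 0.6   1.37 -0.03] w 0.0003
row [ 0.0006 -0.0011  0.004 ] 0.0019
```

View pics/d4.png

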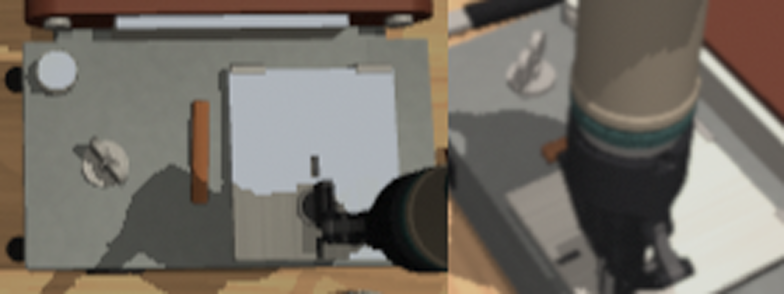

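The picture shows the cover flush: its sides are now parallel and the shadow gap is gone. The fastener at (322,195) is in line with the ridge at (315,165), and the key wing runs from (90,143) to (118,180), about 37°, which is at its stop. I'm handing in.

```bash
python3 -c "
from rig import manip
print(manip.sign_off())"
```

```text
the job is handed in; nothing more can be done
None
```

The job is handed in at about 12 s on the clock: the key is wound to its stop, the fastener is lined up with the ridges, and the cover is held shut with about 26 N; these are my readings from force and pictures, since `sign_off()` gave no verdict.

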